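# Seat a power module in a tilted jig and hold its heat sink flush

## Robot

A 6-joint arm with a two-finger parallel gripper is mounted at the origin on the work surface. World frame = base frame: x ahead of the robot, y to its left, z up, the work surface at z = 0. Lengths are in mm, angles in rad, forces in N, time in s.
With the tool pointing down it reaches from about 350 to 975 mm from the base axis. Payload 7.1 kg.
Tool frame: the origin (TCP) lies midway between the tips of the shut fingers; the grasp point (between the pads) lies 19 mm behind it (ctrl.grasp_offset is the distance from the TCP to the grasp point, in mm); z points along the fingers, y is the line along which they close (so a half turn about z gives the same grasp; the last joint's range is limited). The gripper opens to 88 mm and grips with 3 to 60 N. Pads are 20 mm wide; open, the fingers measure 115 mm over their backs; the gripper's body (75 mm by 178 mm) begins 61 mm behind the grasp point.
Start: joints at [1.285, 0.423, 1.63, -0, 1.089, -0.019], TCP at [164.747, 602.879, 222.675] pointing down, gripper open.
Joint ranges: [-3, 3], [-0.9, 2.11], [0.09, 2.58], [-1.31, 4.45], [0.11, 2.69], [-2.54, 2.54]. Speed limits (rad/s): [2.39, 2.39, 3.01, 3.14, 3.14, 3.14].

## Interface

Orientations are given as a rotation vector (axis times angle).
In Python, from workcell import ctrl gives the robot as it stands. The module is installed in compiled form; this text tells all that it offers.
- The arm moves only by the tool servo_tool, never from a script. Its argument "rows" is a list of rows, each a list of 7 numbers: the turn, a rotation vector about the tool's x, y, z as a fraction of full scale, then the shift along the tool's x, y, z as a fraction of full scale, then the finger opening in mm, from 0 to 87.8. A call has 1 to 10 rows; each row is the pose to reach, as a shift and turn from the pose commanded when the call began, along the tool's axes at that moment; what a row does not reach only later rows make up. Full scale, the value 1, is 20 cm for a shift and 1.5 rad for a turn. A row lasts 1/8 s, in which the tool goes at most 62.5 mm and 10.7 degrees, less where a joint would pass 70% of its speed; a pose out of reach is approached as far as the arm can. A call with a number of a shift or a turn outside -1 to 1 is refused whole. A call with a gripper value outside its range is refused whole. The fingers move at their own pace and stop on an object; the grip force is fixed at half the most. Time passes only in rows, so rows that repeat a pose let the fingers close. It gives the time, the measured TCP pose, the force, the opening and the grip force at its end, in the units of the state.
- ctrl.get_obs(): the state, without advancing time (a new reading comes with each control period).
- ctrl.get_image(name): name is "side" or "top" or "wrist"; returns (picture, depth): 480x640x3 uint8, red, green, blue; 480x640 float32, mm along the optical axis (not along the pixel's ray), 0 where there is no reading.
- ctrl.camera_info(name): a dict with "intrinsics" (3x3 intrinsics, pixels), "k1" (the pictures are not rectified: a ray, as slopes to the right and down, at radius r is drawn at 1 + k1 r^2 times it, then the intrinsics apply), "R" (3x3) and "t" (3): a world point X has camera coordinates R X + t. Camera axes: x right, y down, z forward; pixel columns grow to the right and rows downward; lengths in mm; the calibration is good to about 2 mm. A picture is of the moment at which its call begins: read the wrist's pose just before it. camera_info takes no time and is no camera call; for the wrist camera it gives the pose at the moment of the call.
- ctrl.close_job(): hands the job in; it is judged then, once.
The state is a dict: "t": time; "qpos": joint angles; "qvel": joint speeds; "joint_torque": joint torques, N m; "ee_pos": TCP position; "orientation": TCP orientation; "ft_force": force on the tool from outside, world axes, zero at the start; "moment": the same for the moment, N m; "width": finger opening in mm; "grasp_force": force on a finger pad.
Only numpy, scipy, OpenCV 4.12 (cv2) and the standard library are available. Lean on these libraries where they do the work, as an engineer would, in place of code of your own. Each camera call takes 0.05 s, during which the arm holds its last target. There are 200 camera calls.

## Task

Seat the black power module, metal face up, flat and square at the bottom of the pocket in the tilted jig and let go of it. Then take the large finned heat sink, lay its flat underside centred, square and flush on the module's sloping metal face, and finish while still gripping it there and pressing it on with a light, steady push of roughly 10 to 15 newtons, clearly more than its own weight. Do not ram the parts or push the jig out of its tilt, and leave everything else on the bench where it is.

Things in the scene. Friction and masses are not known exactly. Their poses are not given: they have to be found in the camera images.
- pocket (a point): centre of the floor of the pocket in the jig's tilted grey plate. z: square out of the plate's face; x: up the slope; y: level. Pocket 67 (x) x 49 (y) x 8 mm deep, 2 mm chamfer at the mouth. Plate 130 x 120 x 18 mm, centred on the pocket, hinged along its low edge, which faces the robot. Nothing of the jig rises above the plate's face. Fixed foot 150 x 150 mm; this point is 50 to 80 mm above the bench
- stage (a joint): tilt of the jig's plate from level (rad, more is steeper, its far side rising); it starts between 0.2 and 0.5 and is locked stiffly by friction: it does not give under pushes below 60 N on the pocket
- module_mid (a point): centre of the power module: loose black block with a bare metal top, 64 (x) x 46 (y) x 26 (z) mm, 0.11 to 0.21 kg, lying metal face up; z points out of the metal face. Fits the pocket either way round. Seated, its underside is on the pocket floor and 18 mm of it stands above the plate's face; only the pocket's walls keep it there
- module_top (a point): centre of the module's metal top face, 13 mm above the module's centre along its z axis; same axes as the module
- sink_mid (a point): centre of the large aluminium heat sink, 72 (x) x 56 (y) x 32 (z) mm, 0.15 to 0.29 kg, lying fins up: a 7 mm flat foot with six 4 mm fins along x; the outer fins are flush with the foot's long sides, so it can be gripped across its 56 mm width. z points up, out of the fins
- sink_face (a point): centre of the heat sink's flat underside, 16 mm below its centre along its z axis; same axes as the heat sink
- small_sink: small finned aluminium heat sink, 36 x 36 x 18 mm, a spare that is not used; origin under its centre
- screwdriver: screwdriver with a black handle lying on the bench, about 200 mm long and 26 mm thick; origin under its middle
- wrench: steel wrench lying on the bench, about 180 mm long, up to 20 mm high; origin under its middle
- terminals: row of grey terminal blocks on a rail, 100 x 44 x 42 mm; origin under its centre
- meter: orange multimeter lying on its back, 160 x 82 x 41 mm; origin under its centre
- relay: plug-in relay standing upright, 30 x 30 x 54 mm; origin under its centre
- tape: roll of black tape lying flat, 90 mm across and 19 mm high; origin under its centre
- spray: spray can standing upright, 54 mm across and 160 mm high; origin under its centre
Not all that is in view belongs to the job. Leave any yellow look-alike of the part that bears pocket alone.

How it is judged (in metres and radians):
On the way:
1. the module lies flat and square at the bottom of the pocket, let go of, with nothing on it (x of module_mid in the frame of pocket between -0.003 and 0.003 m and y of module_mid in the frame of pocket between -0.003 and 0.003 m and z of module_mid in the frame of pocket between 0.011 and 0.015 m and z of module_top in the frame of pocket above 0.022 m and angle between the z axis of module_mid and the z axis of pocket, either way round below 0.05 rad and angle between the x axis of module_mid and the x axis of pocket, either way round below 0.1 rad and contact force between each of the fingers, sink and module below 0.1 N and linear speed of module below 0.01 m/s), for 0.3 s.
At the end, for the whole second after the job is handed in: Module at the pocket bottom (3 mm, 0.05 rad flat, 0.1 rad square). Sink still gripped, flush on the module: centred within 10 mm along and 8 mm across, gap 2 mm, 0.04 rad flush, 0.12 rad square, pressed with 5 to 30 N; jig touched by neither arm nor sink, module not by the gripper; all at rest (x of module_mid in the frame of pocket between -0.003 and 0.003 m and y of module_mid in the frame of pocket between -0.003 and 0.003 m and z of module_mid in the frame of pocket between 0.011 and 0.015 m and z of module_top in the frame of pocket above 0.022 m and angle between the z axis of module_mid and the z axis of pocket, either way round below 0.05 rad and angle between the x axis of module_mid and the x axis of pocket, either way round below 0.1 rad and x of sink_face in the frame of module_top between -0.01 and 0.01 m and y of sink_face in the frame of module_top between -0.008 and 0.008 m and z of sink_face in the frame of module_top between -0.002 and 0.002 m and z of sink_mid in the frame of module_top above 0.012 m and angle between the z axis of sink_face and the z axis of module_top, either way round below 0.04 rad and angle between the x axis of sink_face and the x axis of module_top, either way round below 0.12 rad and contact force between sink and module between 5 and 30 N and contact force between the fingers and sink above 2 N and contact force between sink and stage below 0.3 N and contact force between the arm and stage below 0.5 N and contact force between the fingers and module below 0.5 N and linear speed of each of sink, module below 0.01 m/s); the arm keeps its last pose, push and grip.
It fails at once if parts rammed: more than 60 N between heat sink and module or module and jig (contact force between sink and module above 60 N or contact force between module and stage above 60 N).
It fails at once if the jig's plate pushed out of its tilt (pocket moved by 6 mm) (distance of pocket from where it was at the start of the episode above 0.006 m).
It fails at once if something else on the bench moved by more than 30 mm (distance of any of small_sink, screwdriver, wrench, terminals, meter, relay, tape, spray from where it was at the start of the episode above 0.03 m).
It also fails if it takes over 64 s, if anything falls off the work surface, if the arm or the gripper's body presses on something with over 40 N, if the wrist force passes 120 N, or if a joint passes its speed limit or range.

## Working session

There is one attempt and no reset: what is moved stays moved. The work goes in short steps, Python scripts to look and compute and a tool call to move; the robot and the scene stay as the last step left them, time stands still between calls to the robot, and variables do not carry over. Pictures are saved under pics/ and viewed, at most 11 in all, crops included, and the job is handed in when it is done.

Besides the shell and the picture viewer there is one more tool, called after "Emit:" as name(argument=value, ...), one argument or row to a line, values as JSON. servo_tool: Moves the arm, as the interface text tells. Its arguments: {"type":"object","properties":{"rows":{"type":"array","items":{"type":"array","items":{"type":"number"}}}},"required":["rows"]}

```bash
mkdir -p pics; cat > h.py <<'E'
import numpy as np, cv2
from workcell import ctrl
from scipy.spatial.transform import Rotation as Ro
def grab(n,tag):
    ci=ctrl.camera_info(n); im,d=ctrl.get_image(n)
    np.savez(f'pics/{tag}.npz',im=im,d=d,K=ci['intrinsics'],k1=ci['k1'],R=ci['R'],t=ci['t'])
    cv2.imwrite(f'pics/{tag}.png',im[:,:,::-1]); return im,d,ci
def cloud(tag):
    f=np.load(f'pics/{tag}.npz'); K=f['K']; d=f['d']; h,w=d.shape
    u,v=np.meshgrid(np.arange(w),np.arange(h)); p=np.stack([u,v],-1).reshape(-1,1,2).astype(float)
    n=cv2.undistortPoints(p,K,np.array([float(f['k1']),0,0,0,0])).reshape(h,w,2)
    c=np.dstack([n[...,0]*d,n[...,1]*d,d])
    X=(c-f['t'])@f['R']   # R^T (c-t)
    X[d<=0]=np.nan
    return f['im'],X
E
python3 - <<'E'
from h import *
o=ctrl.get_obs(); print({k:np.round(v,3) for k,v in o.items()})
for n in ['side','top']:
    im,d,ci=grab(n,n+'0'); print(n,ci,(d>0).mean())
E
```

```text
{'t': np.float64(0.0), 'qpos': array([ 1.285,  0.424,  1.631,  0.   ,  1.089, -0.019]), 'qvel': array([-0.   , -0.   , -0.002,  0.   , -0.001, -0.001]), 'joint_torque': array([-0.0000e+00, -5.4464e+01, -2.7366e+01,  6.4000e-02,  2.3000e-02,
       -0.0000e+00]), 'ee_pos': array([164.6  , 602.365, 221.912]), 'orientation': array([-4.180e-01, -3.113e+00,  2.000e-03]), 'ft_force': array([ 1.223, -0.547,  0.115]), 'moment': array([-0.021,  0.05 ,  0.039]), 'grasp_force': np.float64(0.0), 'width': np.float64(88.007)}
side {'intrinsics': array([[524.44495166,   0.        , 311.77699417],
       [  0.        , 524.44495166, 241.29690933],
       [  0.        ,   0.        ,   1.        ]]), 'k1': 0.03888703860257126, 'R': array([[ 0.8510754 , -0.52489517, -0.01247861],
       [-0.3518008 , -0.55245188, -0.75566733],
       [ 0.3897523 ,  0.64751986, -0.65483675]]), 't': array([-407.36944242,  212.38668589, 1146.36390996])} 0.9959928385416666
top {'intrinsics': array([[472.56179306,   0.        , 317.0974141 ],
       [  0.        , 472.56179306, 240.8217661 ],
       [  0.        ,   0.        ,   1.        ]]), 'k1': -0.04208346523966079, 'R': array([[ 0.01132274, -0.99984051,  0.01381152],
       [-0.98923465, -0.01321584, -0.14574   ],
       [ 0.14589928, -0.01201266, -0.98922651]]), 't': array([ -23.08508943,  495.04894315, 1317.43579191])} 0.9960774739583333
```

View pics/top0.png

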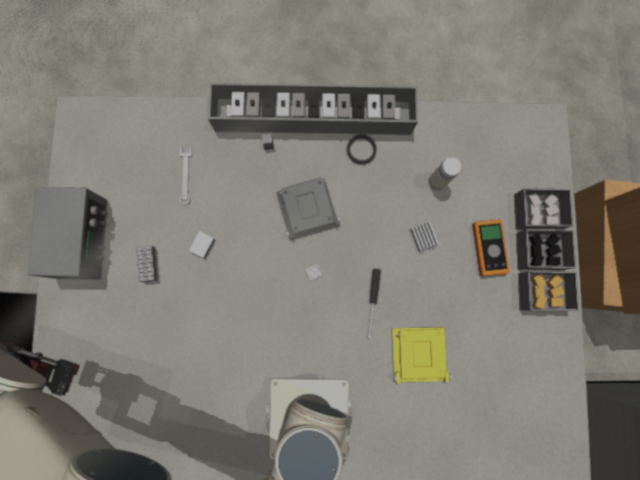

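View pics/side0.png

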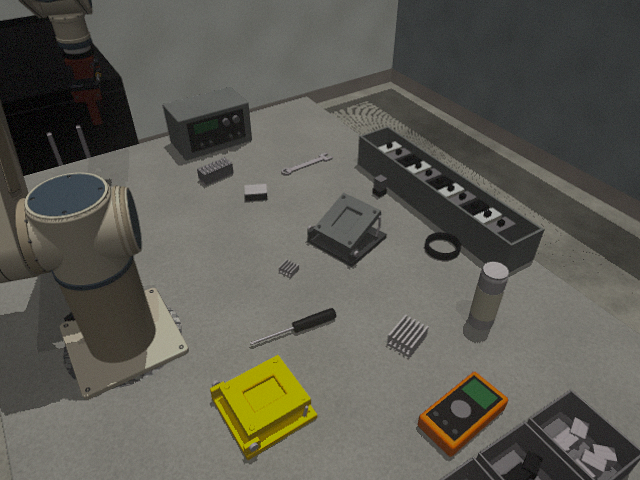

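The top view shows the module at about (202,245), the grey jig at (307,208) and the large sink at (424,237). The yellow decoy is at (420,355). I'll measure these from the depth data.

```bash
cat >> h.py <<'E'
def rect(P):
    r=cv2.minAreaRect(P[:,:2].astype(np.float32)); return np.round(r[0],1),np.round(r[1],1),round(r[2],1)
def plane(P):
    c=P.mean(0); n=np.linalg.svd(P-c,full_matrices=False)[2][2]; n*=np.sign(n[2]); return c,n
def ransac(P,tol=1.5,it=300):
    g=np.random.default_rng(0); best=None
    for _ in range(it):
        a=P[g.choice(len(P),3,False)]; n=np.cross(a[1]-a[0],a[2]-a[0]); n/=np.linalg.norm(n)+1e-9
        m=abs((P-a[0])@n)<tol
        if best is None or m.sum()>best.sum(): best=m
    c,n=plane(P[best]); return c,n,abs((P-c)@n)<tol
E
python3 - <<'E'
from h import *
im,X=cloud('top0')
def reg(u0,u1,v0,v1,z0,z1):
    P=X[v0:v1,u0:u1].reshape(-1,3); P=P[np.isfinite(P[:,0])]; print('floor z',np.percentile(P[:,2],[2,50,98])); return P[(P[:,2]>z0)&(P[:,2]<z1)]
for nm,b in dict(module=(185,220,228,264,15,40),sink=(405,445,218,256,10,45)).items():
    P=reg(*b); print(nm,len(P),P.mean(0),rect(P))
P=reg(272,345,172,245,30,130)
c,n,m=ransac(P); print('plate',c,n,'tilt',np.arccos(n[2]),m.sum(),len(P),rect(P[m]))
E
```

```text
floor z [-5.30000296  1.74588603 29.94421733]
module 371 [483.60903003 316.88392009  25.70249168] (array([484.1, 317.4]), array([47.5, 63.2]), 64.4)
floor z [-5.33981611  1.95713509 34.78803935]
sink 508 [ 516.11211714 -327.59181353   25.78465465] (array([ 520.2, -336.9]), array([72.8, 79.9]), 19.9)
floor z [-4.85741963  7.38563454 93.22105056]
plate [592.71639158  11.92560245  72.47660693] [-0.34186529 -0.11472432  0.93271992] tilt 0.36891285267822244 649 2079 (array([586. ,  13.9]), array([132.1, 142. ]), 17.2)
```

```bash
cat >> h.py <<'E'
def down(yaw_deg): # tool pointing down, tool y at yaw
    a=np.radians(yaw_deg); y=np.array([np.cos(a),np.sin(a),0]); z=np.array([0,0,-1.]); return np.column_stack([np.cross(y,z),y,z])
def go(p,R):
    o=ctrl.get_obs(); R0=Ro.from_rotvec(o['orientation']).as_matrix()
    tr=Ro.from_matrix(R0.T@R).as_rotvec()/1.5; sh=R0.T@(np.array(p)-o['ee_pos'])/200
    print('t',round(float(o['t']),2),'row',np.round(tr,4),np.round(sh,4),'w',o['width'])
E
python3 -c "
from h import *
go([484,317,210],down(64.4))"
```

```text
t 0.1 row [-9.0e-04  1.0e-04  1.2e-01] [-1.9166 -0.9556  0.0612] w 87.48136851598652
```

Emit:
servo_tool(
  rows=[
    [0,0,0,-0.25,-0.12,0,87],
    [0,0,0,-0.5,-0.25,0,87],
    [0,0,0,-0.75,-0.37,0,87],
    [0,0,0,-1,-0.5,0,87],
    [0,0,0,-1,-0.5,0,87],
  ],
)

```text
t: 0.72
ee_pos: [333.4, 451.2, 222.4]
orientation: [-0.425, -3.113, 0.002]
ft_force: [-0.3, 0.7, 0.1]
width: 86.7
grasp_force: 0.0
```

Emit:
servo_tool(
  rows=[
    [0,0,0,-0.25,-0.12,0,87],
    [0,0,0.05,-0.5,-0.25,0.03,87],
    [0,0,0.12,-0.75,-0.4,0.06,87],
    [0,0,0.12,-0.91,-0.455,0.06,87],
    [0,0,0.12,-0.91,-0.455,0.06,87],
    [0,0,0.12,-0.91,-0.455,0.06,87],
  ],
)

```text
t: 1.48
ee_pos: [481.9, 318.8, 210.4]
orientation: [-0.695, -3.063, 0.0]
ft_force: [-0.6, 0.7, 0.9]
width: 87.0
grasp_force: 0.0
```

```bash
python3 - <<'E'
from h import *
im,d,ci=grab('wrist','w1'); o=ctrl.get_obs(); print(o['t'],o['ee_pos'],ci)
Rt=Ro.from_rotvec(o['orientation']).as_matrix()
print('cam pos in tool',Rt.T@(-ci['R'].T@ci['t']-o['ee_pos']),'cam z in tool',Rt.T@ci['R'][2])
go([484,317,210],down(64.4))
E
```

```text
1.525 [481.66609481 318.98655594 210.4841789 ] {'intrinsics': array([[371.29171718,   0.        , 326.29759991],
       [  0.        , 371.29171718, 236.86726228],
       [  0.        ,   0.        ,   1.        ]]), 'k1': 0.020382911362038285, 'R': array([[ 4.31482420e-01,  9.02121339e-01, -1.02979887e-04],
       [ 8.62067122e-01, -4.12290943e-01,  2.94714193e-01],
       [ 2.65825505e-01, -1.27252769e-01, -9.55585440e-01]]), 't': array([-496.11880663, -316.33261686,  293.93001202])}
cam pos in tool [  81.3368053     0.55817479 -163.5129609 ] cam z in tool [-2.95359780e-01  4.48308222e-05  9.55386099e-01]
t 1.52 row [-0.0002 -0.0005  0.0009] [-0.0148 -0.0039  0.0024] w 86.92057241334834
```

View pics/w1.png

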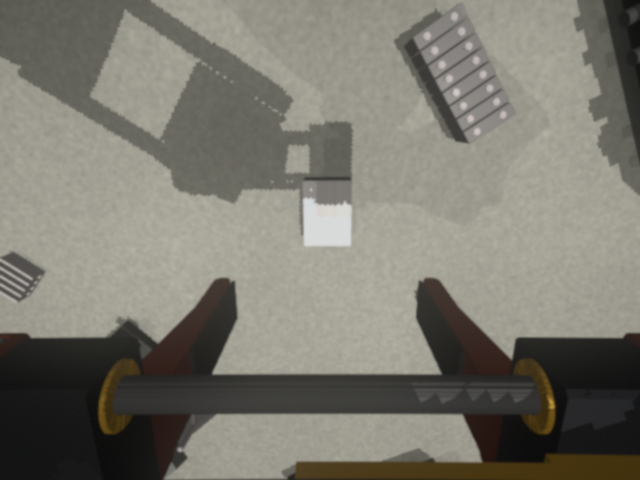

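The wrist view shows the module's top between the fingers, with corners at about (303,180), (351,179), (351,245) and (304,246). The terminals are at upper right.

```bash
cat >> h.py <<'E'
def px(tag,uv,z=None,pl=None):
    f=np.load(f'pics/{tag}.npz'); n=cv2.undistortPoints(np.array(uv,float).reshape(-1,1,2),f['K'],np.array([float(f['k1']),0,0,0,0])).reshape(-1,2)
    r=np.c_[n,np.ones(len(n))]@f['R']; c=-f['R'].T@f['t']
    c0,nn=((np.array([0,0,z]),np.array([0,0,1.])) if pl is None else pl)
    return c+r*(((c0-c)@nn)/(r@nn))[:,None]
E
python3 - <<'E'
from h import *
im,X=cloud('w1')
P=X[170:255,290:365].reshape(-1,3);P=P[np.isfinite(P[:,0])]; print(np.percentile(P[:,2],[2,20,50,80,98]))
P=P[(P[:,2]>20)&(P[:,2]<33)]; print(P.mean(0),rect(P),len(P))
g=px('w1',[[303,180],[351,179],[351,245],[304,246]],26); print(g,g.mean(0))
E
```

```text
[ 0.09553962  1.25833329 20.5048921  27.62692731 28.70138404]
[483.11363431 319.77173116  27.37611149] (array([484.3, 319.2]), array([46.1, 64.4]), 64.8) 3191
[[445.78038025 312.55552197  26.        ]
 [464.32000429 353.48199778  26.        ]
 [523.56099656 326.57337132  26.        ]
 [504.46670936 284.23457737  26.        ]] [484.53202262 319.21136711  26.        ]
```

```bash
python3 -c "
from h import *
go([484.5,319.2,12.5],down(64.8))"
```

```text
t 1.52 row [-0.0002 -0.0005 -0.0038] [-0.013   0.0074  0.9899] w 86.92057241334834
```

Emit:
servo_tool(
  rows=[
    [0,0,-0.004,-0.013,0.007,0.25,87],
    [0,0,-0.004,-0.013,0.007,0.5,87],
    [0,0,-0.004,-0.013,0.007,0.75,87],
    [0,0,-0.004,-0.013,0.007,0.9,87],
    [0,0,-0.004,-0.013,0.007,0.99,87],
    [0,0,-0.004,-0.013,0.007,0.99,87],
    [0,0,-0.004,-0.013,0.007,0.99,60],
    [0,0,-0.004,-0.013,0.007,0.99,40],
    [0,0,-0.004,-0.013,0.007,0.99,40],
    [0,0,-0.004,-0.013,0.007,0.99,40],
  ],
)

```text
t: 2.78
ee_pos: [486.1, 318.1, 13.2]
orientation: [0.687, 3.065, 0.001]
ft_force: [-0.1, -0.7, -0.3]
width: 50.7
grasp_force: 0.0
```

Emit:
servo_tool(
  rows=[
    [0,0,0,0.009,0,0,56],
    [0,0,0,0.009,0,0,56],
  ],
)

```text
t: 3.02
ee_pos: [484.0, 318.8, 12.7]
orientation: [-0.687, -3.066, 0.0]
ft_force: [-0.6, -0.2, 0.3]
width: 55.9
grasp_force: 0.0
```

```bash
python3 -c "
from h import *
go([484.5,319.2,12.5],down(64.8))"
```

```text
t 3.02 row [-0.0001 -0.0001 -0.0006] [-0.0013  0.0027  0.0008] w 55.89139548896897
```

Emit:
servo_tool(
  rows=[
    [0,0,0,0,0.003,0,40],
    [0,0,0,0,0.003,0,30],
    [0,0,0,0,0.003,0,30],
    [0,0,0,0,0.003,0,30],
    [0,0,0,0,0.003,-0.2,30],
    [0,0,0,0,0.003,-0.45,30],
    [0,0,0,0,0.003,-0.7,30],
    [0,0,0,0,0.003,-0.95,30],
    [0,0,0,0,0.003,-0.95,30],
  ],
)

```text
t: 4.15
ee_pos: [486.6, 320.7, 206.8]
orientation: [0.686, 3.06, 0.009]
ft_force: [0.3, -0.5, -1.1]
width: 46.1
grasp_force: 30.0
```

```bash
python3 -c "
from h import *
go([500,40,230],down(107.5))"
```

```text
t 4.15 row [ 0.0032  0.0044 -0.4975] [-0.66   -1.2399 -0.1214] w 46.056979004276876
```

Emit:
servo_tool(
  rows=[
    [0,0,0,-0.1,-0.25,-0.05,30],
    [0,0,0,-0.2,-0.5,-0.1,30],
    [0,0,0,-0.3,-0.75,-0.12,30],
    [0,0,-0.1,-0.4,-0.95,-0.12,30],
    [0,0,-0.2,-0.5,-0.95,-0.12,30],
    [0,0,-0.3,-0.6,-0.95,-0.12,30],
    [0,0,-0.4,-0.6,-0.95,-0.12,30],
    [0,0,-0.497,-0.6,-0.95,-0.12,30],
    [0,0,-0.497,-0.6,-0.95,-0.12,30],
  ],
)

```text
t: 5.28
ee_pos: [511.0, 96.1, 225.1]
orientation: [0.474, -3.103, 0.0]
ft_force: [0.3, -0.2, -0.4]
width: 45.8
grasp_force: 30.0
```

```bash
python3 -c "
from h import *
go([500,-15,230],down(107.5))"
```

```text
t 5.28 row [ 0.0002 -0.0018 -0.0015] [ 0.2185 -0.5136 -0.0239] w 45.805373983173794
```

Emit:
servo_tool(
  rows=[
    [0,0,0,0.1,-0.25,0,30],
    [0,0,0,0.22,-0.51,-0.02,30],
    [0,0,0,0.22,-0.51,-0.02,30],
    [0,0,0,0.22,-0.51,-0.02,30],
  ],
)

```text
t: 5.78
ee_pos: [500.2, -14.1, 230.2]
orientation: [0.472, -3.105, -0.001]
ft_force: [0.1, -0.1, -1.7]
width: 45.5
grasp_force: 30.0
```

```bash
python3 - <<'E'
from h import *
im,d,ci=grab('wrist','w2'); o=ctrl.get_obs(); print(o['ee_pos'])
E
```

```text
[500.34679173 -13.58639047 230.2373861 ]
```

View pics/w2.png

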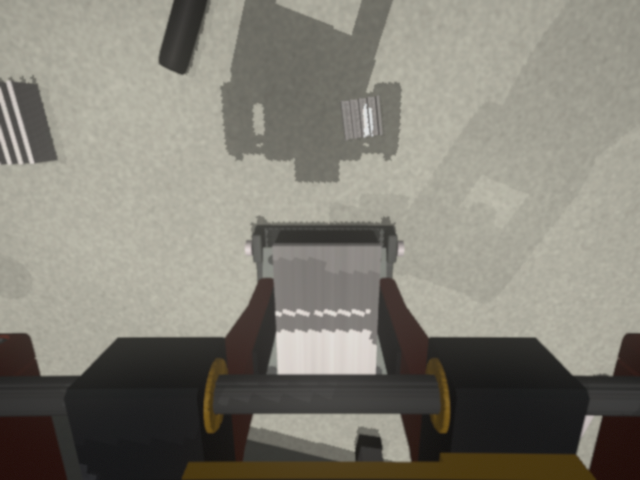

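The camera looks toward the robot side of the tool: the jig's low edge is at row 225 and the held module covers rows 245–375. I need to be on the far side of the jig to see the pocket.

Emit:
servo_tool(
  rows=[
    [0,0,0,-0.25,0,0,30],
    [0,0,0,-0.5,0,0,30],
    [0,0,0,-0.75,0,0,30],
    [0,0,0,-0.92,0,0,30],
    [0,0,0,-0.92,0,0,30],
    [0,0,0,-0.92,0,0,30],
  ],
)

```text
t: 6.58
ee_pos: [675.0, 42.1, 229.8]
orientation: [0.478, -3.103, -0.0]
ft_force: [0.4, 0.0, -1.3]
width: 45.7
grasp_force: 30.0
```

```bash
python3 - <<'E'
from h import *
im,d,ci=grab('wrist','w3'); o=ctrl.get_obs(); print(o['ee_pos'])
im=cv2.resize(im[60:420,160:540],(760,720)); cv2.imwrite('pics/w3c.png',im[:600,:,::-1])
E
```

```text
[674.90686925  41.73518406 230.10878939]
```

View pics/w3c.png

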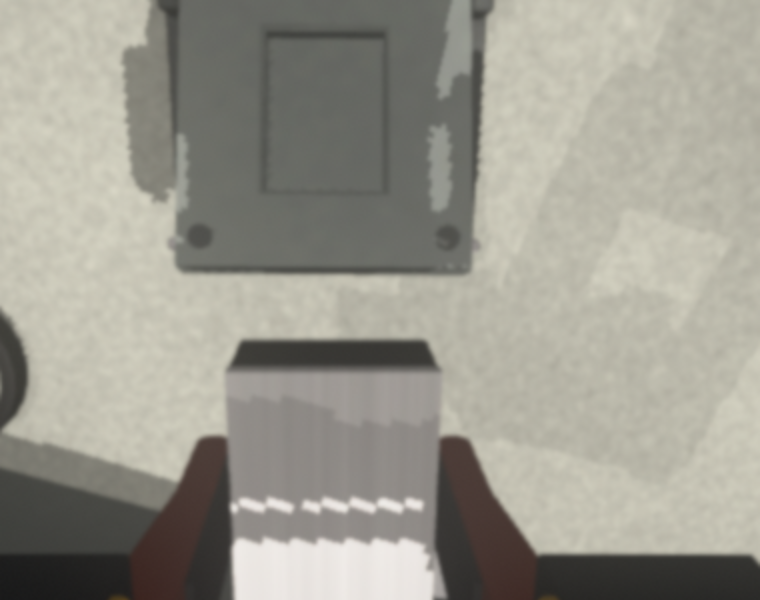

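The pocket mouth is clear in the crop, with corners at about (264,32), (387,32), (387,192) and (262,192). The held module's near top edge runs along row 370, from u=228 to 441.

```bash
python3 - <<'E'
from h import *
im,X=cloud('w3')
b=lambda a:[[160+u/2,60+v/2] for u,v in a]
P=X[60:195,245:398].reshape(-1,3);P=P[np.isfinite(P[:,0])]
c,n,m=ransac(P,2.0); print('plate',c,n,'tilt',np.arccos(n[2]),'yaw',np.degrees(np.arctan2(-n[1],-n[0])),m.sum(),len(P))
F=X[84:150,300:345].reshape(-1,3); cf,nf,mf=ransac(F,1.5); print('floor',cf,nf,np.arccos(nf[2]),'depth',(cf-c)@n)
ex=np.array([0,1,0]);y=np.cross(n,[1,0,0])
x=-n*n[2]+np.array([0,0,1]); x/=np.linalg.norm(x); y=np.cross(n,x)
for nm,pl,cr in [('mouth',(c,n),[[264,31],[388,31],[387,193],[261,193]]),('floor',(c-8*n,n),[[268,37],[384,37],[384,190],[265,190]])]:
    g=px('w3',b(cr),pl=pl); mid=g.mean(0); print(nm,mid); print(np.round(np.c_[(g-mid)@x,(g-mid)@y],1))
g=px('w3',b([[178,265],[470,266]]),pl=(c,n)); e=g[1]-g[0]; print('top edge dir',np.degrees(np.arctan2(*e[:2][::-1])),np.linalg.norm(e),g)
o=ctrl.get_obs();R=Ro.from_rotvec(o['orientation']).as_matrix()
T=X[252:330,285:372].reshape(-1,3);T=(T[np.isfinite(T[:,0])]-o['ee_pos'])@R; ct,nt,mt=ransac(T[T[:,2]<0],1.5); print('module top in tool',ct,nt)
E=px('w3',b([[228,370],[441,369],[240,342],[428,341]]),pl=(o['ee_pos']+R@[0,0,-13.5],R[:,2])); print('mod edge tool',(E[:2]-o['ee_pos'])@R)
E=px('w3',b([[240,342],[428,341]]),pl=(o['ee_pos']+R@[0,0,12.5],R[:,2])); print('mod bottom edge tool',(E[:2]-o['ee_pos'])@R)
E
```

```text
plate [604.07105936  16.74187725  78.44074241] [-0.34276495 -0.10613219  0.93340674] tilt 0.36700348918279774 yaw 17.20437918011258 14750 20570
floor [594.14691165  13.56051081  65.91943283] [-0.34098905 -0.10746249  0.93390486] 0.36561277236082085 depth -7.948179418613576
mouth [593.68837678  13.89953152  74.30483481]
[[-33.6 -25.2]
 [-33.9  25.7]
 [ 33.6  25.3]
 [ 33.9 -25.8]]
floor [594.13379087  14.06863512  65.91687277]
[[-32.5 -24.3]
 [-32.9  24.6]
 [ 32.6  24.6]
 [ 32.8 -24.9]]
top edge dir 107.3124618318212 117.54046728220644 [[667.73110302 -24.7245732   97.10303179]
 [632.75312287  87.49082275  97.01779517]]
module top in tool [ 10.02224611   1.62906387 -14.55110277] [3.20519839e-03 3.52824758e-04 9.99994801e-01]
mod edge tool [[ 30.95098836 -21.38273112 -13.5       ]
 [ 31.19193558  23.86886455 -13.5       ]]
mod bottom edge tool [[ 29.55635623 -21.97010505  12.5       ]
 [ 29.83121616  24.36363343  12.5       ]]
```

```bash
cat >> h.py <<'E'
tl,yw=0.366,np.radians(17.25)
N=np.array([-np.sin(tl)*np.cos(yw),-np.sin(tl)*np.sin(yw),np.cos(tl)])
Y=np.array([-np.sin(yw),np.cos(yw),0]); Xu=np.cross(Y,N)
F0=np.array([595.4,14.4,66.4])-1.5*Y
RP=np.column_stack([np.cross(Y,-N),Y,-N])   # tool on the plate; tool x = -Xu
def rel():  # TCP in pocket frame
    o=ctrl.get_obs(); d=o['ee_pos']-F0; R=Ro.from_rotvec(o['orientation']).as_matrix()
    f=o['ft_force']; print('t',round(float(o['t']),2),'pocket xyz',np.round([d@Xu,d@Y,d@N],2),'rot err',np.round(Ro.from_matrix(R.T@RP).as_rotvec(),4),'F',np.round([f@Xu,f@Y,f@N],1),'w',round(float(o['width']),2),'g',o['grasp_force'])
E
python3 -c "
from h import *
go(F0+90*N-0.6*Xu,RP); rel()"
```

```text
t 6.62 row [ 0.0008 -0.2451  0.0028] [ 0.5835 -0.0178  0.4003] w 45.55384070962737
t 6.62 pocket xyz [137.06   4.03 122.79] rot err [ 0.0012 -0.3676  0.0041] F [ 0.4  0.1 -2.2] w 45.55 g 29.99998703598976
```

Emit:
servo_tool(
  rows=[
    [0,0,0,0.2,0,0.05,30],
    [0,-0.1,0,0.4,-0.01,0.15,30],
    [0,-0.2,0.003,0.583,-0.018,0.3,30],
    [0,-0.245,0.003,0.583,-0.018,0.4,30],
    [0,-0.245,0.003,0.583,-0.018,0.4,30],
    [0,-0.245,0.003,0.583,-0.018,0.4,30],
    [0,-0.245,0.003,0.583,-0.018,0.4,30],
  ],
)

```text
t: 7.5
ee_pos: [567.9, 2.9, 152.2]
orientation: [-0.416, 2.744, 0.077]
ft_force: [0.4, 0.3, -2.1]
width: 45.5
grasp_force: 30.0
```

```bash
python3 - <<'E'
from h import *
rel(); go(F0+23*N-0.6*Xu,RP)
im,d,ci=grab('wrist','w4'); rel()
im,d,ci=grab('side','s4'); im=cv2.resize(im[150:300,260:460],(800,600),interpolation=2); cv2.imwrite('pics/s4c.png',im[:,:,::-1])
E
```

```text
t 7.5 pocket xyz [ 3.01 -1.38 90.73] rot err [-0.0003  0.0038  0.0001] F [-0.3  0.2 -2.1] w 45.5 g 29.999962002038956
t 7.5 row [-0.0002  0.0025  0.    ] [0.0193 0.007  0.3386] w 45.504985662223454
t 7.55 pocket xyz [ 2.65 -1.27 90.57] rot err [-0.0001  0.0034  0.    ] F [-0.5  0.2 -1. ] w 45.41 g 29.99997451901436
```

View pics/w4.png

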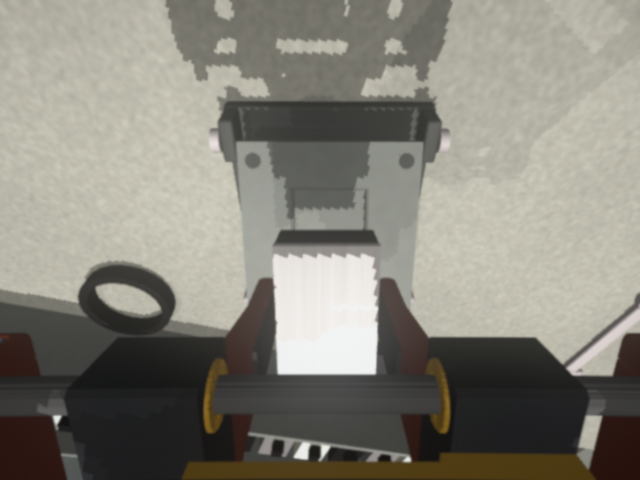

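```bash
python3 - <<'E'
from h import *
im=cv2.imread('pics/w4.png')[130:260,230:430]; im=cv2.convertScaleAbs(im,alpha=1.6); cv2.imwrite('pics/w4c.png',cv2.resize(im,(800,520),interpolation=2))
E
```

```text
(no output)
```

View pics/w4c.png

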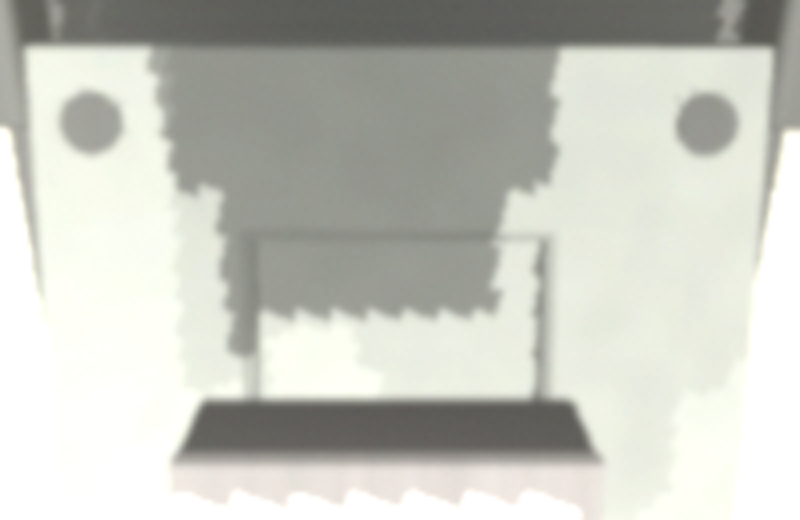

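The enlarged crop shows the pocket's side lines at u≈246–258 and 537–551 and its low lip at row ≈236. The module's bottom edge runs from 203 to 572 at row 400, and its top edge from 174 to 603 at row 460.

```bash
python3 - <<'E'
from h import *
f=np.load('pics/w4.npz')
p=F0+2.65*Xu-1.27*Y+90.57*N
b=lambda a:[[230+(u+.5)/4-.5,130+(v+.5)/4-.5] for u,v in a]
def sh(nm,a,h):
    g=(px('w4',b(a),pl=(p-h*N,N))-p)@RP; print(nm,np.round(g[:,:2],2).tolist(),'mid',np.round(g[:,:2].mean(0),2))
sh('mod bottom',[[203,401],[572,401]],12.6); sh('mod top',[[174,460],[603,460]],-13.4)
sh('mouth out',[[246,236],[551,236]],82.57); sh('wall',[[258,240],[537,240]],82.57+2)
sh('holes',[[92,124],[706,125]],82.57); sh('low edge',[[25,45],[775,45]],82.57)
im,X=cloud('w4'); P=X[142:225,250:410].reshape(-1,3); c,n,m=ransac(P,1.5); print('plane',c,n,np.arccos(n[2]),'h of plate in pocket',(c-F0)@N, m.mean())
E
```

```text
mod bottom [[29.36, -22.25], [29.36, 23.25]] mid [29.36  0.5 ]
mod top [[30.45, -22.23], [30.45, 23.41]] mid [30.45  0.59]
mouth out [[37.49, -23.03], [37.48, 27.78]] mid [37.48  2.37]
wall [[36.46, -21.22], [36.46, 25.67]] mid [36.46  2.22]
holes [[55.8, -47.54], [55.63, 52.37]] mid [55.72  2.41]
low edge [[68.21, -57.48], [68.2, 62.55]] mid [68.2   2.53]
plane [555.22501998   1.68864075  58.85522286] [-0.33756368 -0.10464673  0.93546771] 0.36121617324154714 h of plate in pocket 8.035193671860565 0.7757530120481928
```

Emit:
servo_tool(
  rows=[
    [0,0.002,0,0.02,0.009,0.1,30],
    [0,0.002,0,0.02,0.009,0.2,30],
    [0,0.002,0,0.02,0.009,0.28,30],
    [0,0.002,0,0.02,0.009,0.323,30],
    [0,0.002,0,0.02,0.009,0.323,30],
    [0,0.002,0,0.02,0.009,0.323,30],
  ],
)

```text
t: 8.35
ee_pos: [584.2, 10.1, 89.4]
orientation: [-0.416, 2.749, 0.078]
ft_force: [0.3, 0.2, -1.2]
width: 45.5
grasp_force: 30.0
```

```bash
python3 - <<'E'
from h import *
rel()
im,d,ci=grab('wrist','w5')
im,d,ci=grab('side','s5'); rel()
a=cv2.imread('pics/w5.png')[150:290,220:440]; b=cv2.imread('pics/s5.png')[160:300,270:450]
a=cv2.convertScaleAbs(cv2.resize(a,(800,509),interpolation=2),alpha=1.4)
cv2.imwrite('pics/w5c.png',a)
E
```

```text
t 8.35 pocket xyz [-2.98  0.75 25.74] rot err [ 0.0004 -0.001  -0.0009] F [-0.1  0.1 -1.2] w 45.54 g 29.999956637620926
t 8.45 pocket xyz [-2.91  0.7  25.91] rot err [ 0.0002 -0.0007 -0.0009] F [-1.  -0.2 -2. ] w 45.95 g 29.999861866235733
```

View pics/w5c.png

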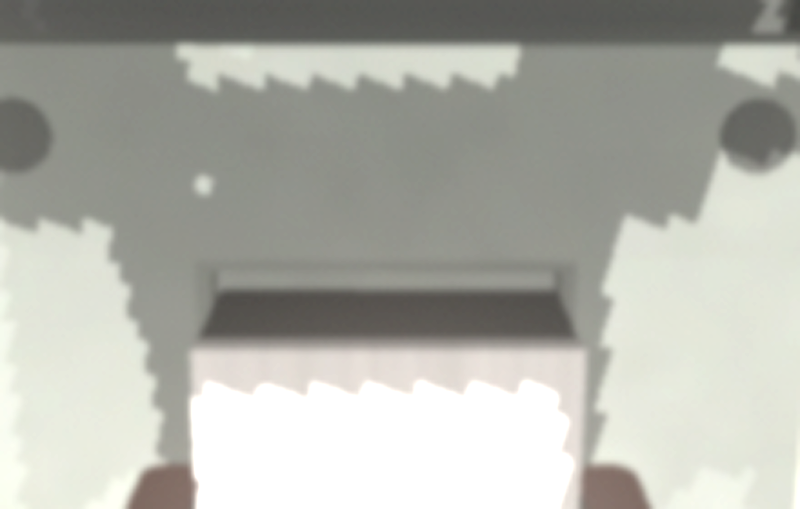

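The module hovers just above the mouth. Its bottom edge is at row 291, u=219–559. The mouth's outer chamfer is at row ≈263, u=198–575, with inner edges at u≈217 and 555.

```bash
python3 - <<'E'
from h import *
p=F0-2.95*Xu+0.72*Y+25.85*N
s=800/220
def sh(nm,a,h):
    g=(px('w5',[[220+(u+.5)/s-.5,150+(v+.5)/s-.5] for u,v in a],pl=(p-h*N,N))-p)@RP; print(nm,np.round(g[:,:2],2).tolist(),'mid',np.round(g[:,:2].mean(0),2))
sh('mod bottom',[[219,291],[559,291]],12.6); sh('mod top',[[190,345],[587,345]],-13.4)
sh('mouth out',[[198,263],[575,263]],17.85); sh('wall',[[217,271],[555,271]],19.85)
sh('low edge',[[0,43],[800,43]],17.85); sh('holes',[[14,136],[757,136]],17.85)
E
```

```text
mod bottom [[30.02, -22.29], [29.96, 23.79]] mid [29.99  0.75]
mod top [[30.92, -22.56], [30.87, 23.86]] mid [30.9   0.65]
mouth out [[32.55, -25.73], [32.49, 26.55]] mid [32.52  0.41]
wall [[30.86, -23.4], [30.8, 24.08]] mid [30.83  0.34]
low edge [[62.55, -50.5], [62.43, 54.97]] mid [62.49  2.24]
holes [[50.24, -49.7], [50.13, 50.32]] mid [50.18  0.31]
```

Emit:
servo_tool(
  rows=[
    [0,0,0,-0.004,-0.002,0,30],
    [0,0,0,-0.004,-0.002,0.012,30],
    [0,0,0,-0.004,-0.002,0.024,30],
    [0,0,0,-0.004,-0.002,0.036,30],
    [0,0,0,-0.004,-0.002,0.046,30],
    [0,0,0,-0.004,-0.002,0.055,30],
    [0,0,0,-0.004,-0.002,0.055,30],
  ],
)

```text
t: 9.32
ee_pos: [588.5, 11.2, 78.8]
orientation: [-0.416, 2.749, 0.078]
ft_force: [0.2, 1.0, -1.1]
width: 45.7
grasp_force: 30.0
```

```bash
python3 -c "
from h import *
rel()"
```

```text
t 9.32 pocket xyz [-2.64  0.48 14.25] rot err [ 0.0006 -0.0018 -0.001 ] F [ 0.   0.9 -1.2] w 45.67 g 30.00004380941391
```

Emit:
servo_tool(
  rows=[
    [0,0,0,0,0,0.003,30],
    [0,0,0,0,0,0.006,30],
    [0,0,0,0,0,0.008,30],
    [0,0,0,0,0,0.008,30],
  ],
)

```text
t: 9.82
ee_pos: [589.1, 11.3, 77.5]
orientation: [-0.416, 2.749, 0.078]
ft_force: [-0.0, -0.1, -1.7]
width: 45.9
grasp_force: 30.0
```

```bash
python3 -c "
from h import *
rel()"
```

```text
t 9.82 pocket xyz [-2.5   0.43 12.81] rot err [ 0.0005 -0.0015 -0.001 ] F [-0.6 -0.1 -1.5] w 45.85 g 29.999976754188538
```

Emit:
servo_tool(
  rows=[
    [0,0,0,0,0,0.003,30],
    [0,0,0,0,0,0.005,30],
    [0,0,0,0,0,0.007,30],
    [0,0,0,0,0,0.007,30],
  ],
)

```text
t: 10.32
ee_pos: [589.6, 11.5, 76.1]
orientation: [-0.416, 2.749, 0.078]
ft_force: [-0.2, 0.1, -1.1]
width: 45.8
grasp_force: 30.0
```

```bash
python3 -c "
from h import *
rel()"
```

```text
t 10.32 pocket xyz [-2.52  0.45 11.39] rot err [ 0.0005 -0.0015 -0.001 ] F [-0.5  0.2 -1. ] w 45.78 g 29.999858289957047
```

Emit:
servo_tool(
  rows=[
    [0,0,0,0,0,0.003,30],
    [0,0,0,0,0,0.005,30],
    [0,0,0,0,0,0.005,30],
  ],
)

```text
t: 10.7
ee_pos: [589.6, 11.5, 76.0]
orientation: [-0.416, 2.749, 0.078]
ft_force: [-7.4, -3.1, 11.5]
width: 45.7
grasp_force: 30.0
```

```bash
python3 -c "
from h import *
rel()"
```

```text
t 10.7 pocket xyz [-2.53  0.46 11.28] rot err [ 0.0005 -0.0011 -0.0009] F [-3.4 -0.7 13.6] w 45.71 g 30.00193879008293
```

Emit:
servo_tool(
  rows=[
    [0,0,0,0,0,-0.003,30],
    [0,0,0,0,0,-0.003,50],
    [0,0,0,0,0,-0.003,70],
    [0,0,0,0,0,-0.003,70],
    [0,0,0,0,0,-0.15,75],
    [0,0,0,0,0,-0.4,87],
    [0,0,0,0.1,0,-0.6,87],
    [0,0,0,0.3,0,-0.6,87],
    [0,0,0,0.3,0,-0.6,87],
  ],
)

```text
t: 11.82
ee_pos: [492.7, -17.9, 165.3]
orientation: [-0.414, 2.752, 0.079]
ft_force: [-0.1, -0.2, -0.5]
width: 87.3
grasp_force: 0.0
```

```bash
python3 - <<'E'
from h import *
rel()
grab('top','t6')
im,X=cloud('t6'); 
P=X[180:240,275:340].reshape(-1,3)
q=(P-F0)@np.column_stack([Xu,Y,N]); print(np.isfinite(q[:,0]).mean())
m=(q[:,2]>20)&(q[:,2]<32)&(abs(q[:,0])<45)&(abs(q[:,1])<40); print(m.sum(),q[m].mean(0))
if m.sum()>50: print(rect(q[m]),plane(q[m])[1])
E
```

```text
t 11.82 pocket xyz [-65.13   1.12 130.84] rot err [ 0.0013 -0.0038 -0.0025] F [-0.3 -0.2 -0.4] w 87.26 g 0.0
0.9964102564102564
370 [-2.19016014 -0.50545975 24.90950598]
(array([-2.4, -0.4]), array([46.1, 64.2]), 89.9) [ 0.0027557  -0.01523647  0.99988012]
```

```bash
python3 -c "
from h import *
go([470,-150,260],down(30))"
```

```text
t 11.88 row [0.1639 0.2043 0.8869] [ 0.1249 -0.5939 -0.5518] w 86.74643296301753
```

Emit:
servo_tool(
  rows=[
    [0,0,0,0,-0.1,-0.3,87],
    [0.02,0.03,0.12,0.03,-0.2,-0.55,87],
    [0.04,0.05,0.24,0.06,-0.3,-0.55,87],
    [0.07,0.08,0.36,0.08,-0.45,-0.55,87],
    [0.09,0.11,0.48,0.1,-0.59,-0.55,87],
    [0.11,0.14,0.6,0.125,-0.59,-0.55,87],
    [0.13,0.16,0.72,0.125,-0.59,-0.55,87],
    [0.15,0.19,0.82,0.125,-0.59,-0.55,87],
    [0.164,0.204,0.887,0.125,-0.59,-0.55,87],
  ],
)

```text
t: 13.0
ee_pos: [472.5, -149.3, 259.9]
orientation: [1.574, 2.718, -0.001]
ft_force: [0.0, -0.2, -0.8]
width: 86.8
grasp_force: 0.0
```

```bash
python3 -c "
from h import *
go([518,-332,210],down(-45))"
```

```text
t 13.0 row [5.000e-04 6.000e-04 8.708e-01] [-0.9055 -0.2571  0.2507] w 86.79518219141275
```

Emit:
servo_tool(
  rows=[
    [0,0,0.11,-0.2,-0.06,0.05,87],
    [0,0,0.22,-0.4,-0.12,0.1,87],
    [0,0,0.33,-0.6,-0.18,0.2,87],
    [0,0,0.44,-0.8,-0.25,0.25,87],
    [0,0,0.55,-0.9,-0.25,0.25,87],
    [0,0,0.66,-0.9,-0.257,0.25,87],
    [0,0,0.77,-0.905,-0.257,0.25,87],
    [0,0,0.88,-0.905,-0.257,0.25,87],
    [0,0,0.99,-0.905,-0.257,0.25,87],
    [0,0,0.99,-0.905,-0.257,0.25,87],
  ],
)

```text
t: 14.25
ee_pos: [518.0, -331.8, 209.6]
orientation: [2.995, 0.946, 0.001]
ft_force: [0.9, 0.1, -0.3]
width: 87.0
grasp_force: 0.0
```

```bash
python3 - <<'E'
from h import *
go([518,-332,210],down(-70))
im,d,ci=grab('wrist','w7')
P=cloud('w7')[1]; 
M=P[60:300,230:430].reshape(-1,3); M=M[np.isfinite(M[:,0])]; M=M[(M[:,2]>12)&(M[:,2]<45)]
M=M[np.linalg.norm(M[:,:2]-[518,-332],axis=1)<60]; print(len(M),M.mean(0),rect(M),np.percentile(M[:,2],[5,50,95]))
E
```

```text
t 14.25 row [ 0.0009 -0.0003  0.1752] [-0.0004  0.0011 -0.0018] w 86.97400943844819
2507 [ 520.12047834 -329.88486969   30.97126656] (array([ 517.4, -328.6]), array([72.5, 56.1]), 19.9) [16.56649529 33.17302566 34.53850531]
```

View pics/w7.png

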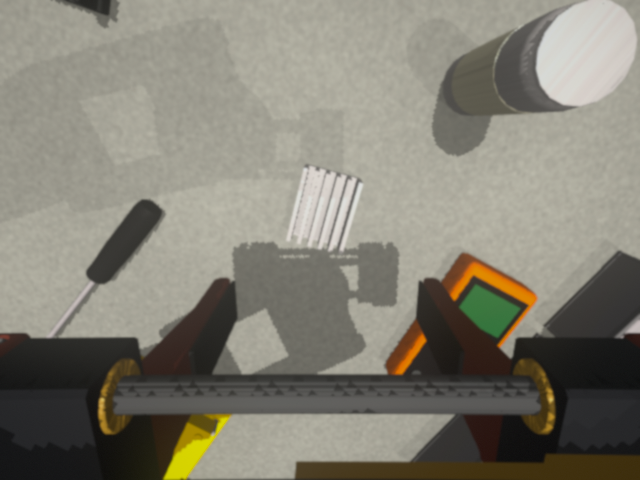

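The sink's top is at about pixel (325,208) and the depth fit gives a clean 72.5×56.1 rectangle. The spray can stands to the upper right, so I'll check clearance to it.

```bash
python3 - <<'E'
from h import *
M=cloud('top0')[1][150:200,420:470].reshape(-1,3); M=M[M[:,2]>120]; print('spray top',rect(M),M[:,2].max())
go([517.4,-328.6,4],down(-70.1))
E
```

```text
spray top (array([ 682.8, -373.2]), array([51.3, 50.4]), 7.8) 165.75825127038618
t 14.3 row [ 0.0008 -0.0003  0.1777] [ 0.0071 -0.0149  1.0284] w 86.74844829730104
```

Emit:
servo_tool(
  rows=[
    [0,0,0.09,0.007,-0.015,0,87],
    [0,0,0.178,0.007,-0.015,0.2,87],
    [0,0,0.178,0.007,-0.015,0.45,87],
    [0,0,0.178,0.007,-0.015,0.7,87],
    [0,0,0.178,0.007,-0.015,0.85,87],
    [0,0,0.178,0.007,-0.015,0.85,87],
  ],
)

```text
t: 15.05
ee_pos: [515.2, -327.3, 37.4]
orientation: [-3.092, -0.54, 0.004]
ft_force: [-0.3, 0.3, -0.2]
width: 87.0
grasp_force: 0.0
```

```bash
python3 - <<'E'
from h import *
go([517.4,-328.6,4.5],down(-70.1))
E
```

```text
t 15.05 row [-0.0021  0.0016 -0.0009] [0.0084 0.0103 0.1644] w 87.04930138549584
```

Emit:
servo_tool(
  rows=[
    [0,0,0,0.005,0.008,0.1,87],
    [0,0,0,0.005,0.008,0.164,87],
    [0,0,0,0.005,0.008,0.164,70],
    [0,0,0,0.005,0.008,0.164,60],
    [0,0,0,0.005,0.008,0.164,60],
  ],
)

```text
t: 15.68
ee_pos: [518.3, -329.7, 7.7]
orientation: [3.094, 0.536, 0.002]
ft_force: [-0.4, 0.2, 1.0]
width: 61.6
grasp_force: 0.0
```

```bash
python3 - <<'E'
from h import *
go([517.4,-328.6,4.5],down(-70.1)); print(ctrl.get_obs()['ft_force'])
E
```

```text
t 15.68 row [ 0.001  -0.0008 -0.0026] [-0.0025 -0.0068  0.0159] w 61.55729317344607
[-0.44883626  0.21004508  0.97774169]
```

Emit:
servo_tool(
  rows=[
    [0,0,0,0,-0.005,0.01,62],
    [0,0,0,0,-0.005,0.01,50],
    [0,0,0,0,-0.005,0.01,45],
    [0,0,0,0,-0.005,0.01,45],
    [0,0,0,0,-0.005,0.01,45],
  ],
)

```text
t: 16.3
ee_pos: [517.5, -328.4, 5.1]
orientation: [3.095, 0.537, 0.001]
ft_force: [-1.4, 0.6, 1.5]
width: 55.9
grasp_force: 30.0
```

```bash
python3 - <<'E'
from h import *
o=ctrl.get_obs();print(o['ee_pos'],o['ft_force'],o['width'],o['grasp_force']); go([517.4,-328.6,200],down(-70.1))
E
```

```text
[ 517.50138739 -328.42826237    5.06701109] [-1.36871016  0.55284475  1.4505101 ] 55.86384460717482 29.986942671239376
t 16.3 row [ 0.0003 -0.0003 -0.0027] [-3.000e-04  1.000e-03 -9.747e-01] w 55.86384460717482
```

Emit:
servo_tool(
  rows=[
    [0,0,0,0,0,-0.1,45],
    [0,0,0,0,0,-0.3,45],
    [0,0,0,0,0,-0.55,45],
    [0,0,0,0,0,-0.8,45],
    [0,0,0,0,0,-0.97,45],
    [0,0,0,0,0,-0.97,45],
  ],
)

```text
t: 17.05
ee_pos: [519.0, -329.5, 203.0]
orientation: [3.09, 0.536, 0.009]
ft_force: [-0.4, 0.2, -3.2]
width: 55.9
grasp_force: 30.0
```

```bash
cat >> h.py <<'E'
RS=np.column_stack([Xu,-Y,-N])
def rel2():
    o=ctrl.get_obs(); d=o['ee_pos']-F0; R=Ro.from_rotvec(o['orientation']).as_matrix(); f=o['ft_force']
    print('t',round(float(o['t']),2),'pocket xyz',np.round([d@Xu,d@Y,d@N],2),'rot err',np.round(Ro.from_matrix(R.T@RS).as_rotvec(),4),'F',np.round([f@Xu,f@Y,f@N],1),'w',round(float(o['width']),2),'g',o['grasp_force'])
E
python3 - <<'E'
from h import *
o=ctrl.get_obs();print(o['ee_pos'],o['ft_force'],o['width']); go([560,-150,210],down(-72.75));go(F0+[0,0,0]-1.7*Xu+110*N,RS)
E
```

```text
[ 519.00524253 -329.49776081  202.98077398] [-0.42320507  0.23447134 -3.21292121] 55.87022073294229
t 17.05 row [ 0.0041 -0.0033  0.0281] [ 0.4952 -0.7759 -0.0376] w 55.87022073294229
t 17.05 row [-0.0011  0.2407  0.0285] [ 0.7327 -1.4928  0.1666] w 55.87022073294229
```

Emit:
servo_tool(
  rows=[
    [0,0,0,0.15,-0.25,-0.02,45],
    [0,0,0.02,0.3,-0.5,-0.04,45],
    [0,0,0.028,0.495,-0.776,-0.04,45],
    [0,0,0.028,0.495,-0.776,-0.04,45],
    [0,0,0.028,0.495,-0.776,-0.04,45],
  ],
)

```text
t: 17.68
ee_pos: [557.8, -148.6, 205.9]
orientation: [3.106, 0.474, -0.002]
ft_force: [0.2, -0.6, -3.1]
width: 55.8
grasp_force: 30.0
```

```bash
python3 - <<'E'
from h import *
go(F0-1.7*Xu+95*N,RS)
E
```

```text
t 17.68 row [-0.0003  0.2448  0.0011] [ 0.245  -0.7146  0.2568] w 55.75307203541778
```

Emit:
servo_tool(
  rows=[
    [0,0.06,0,0.06,-0.2,0,45],
    [0,0.12,0,0.12,-0.4,0,45],
    [0,0.18,0,0.18,-0.6,0.1,45],
    [0,0.245,0.001,0.245,-0.714,0.2,45],
    [0,0.245,0.001,0.245,-0.714,0.257,45],
    [0,0.245,0.001,0.245,-0.714,0.257,45],
    [0,0.245,0.001,0.245,-0.714,0.257,45],
  ],
)

```text
t: 18.55
ee_pos: [564.2, 0.6, 156.3]
orientation: [-3.003, -0.452, -0.56]
ft_force: [0.4, -0.5, -1.2]
width: 55.6
grasp_force: 30.0
```

```bash
python3 - <<'E'
from h import *
rel2(); go(F0-1.7*Xu+45*N,RS); grab('wrist','w8'); rel2()
im=cv2.imread('pics/w8.png')[100:400,170:490]; cv2.imwrite('pics/w8c.png',cv2.resize(im,(640,600),interpolation=2))
E
```

```text
t 18.55 pocket xyz [ 0.5  -2.41 96.04] rot err [ 0.0019 -0.0029 -0.002 ] F [-0.2 -0.6 -1.2] w 55.6 g 29.98682275414467
t 18.55 row [ 0.0013 -0.0019 -0.0014] [-0.0118 -0.0125  0.2551] w 55.60221187061901
t 18.6 pocket xyz [ 0.53 -2.21 96.13] rot err [ 0.0019 -0.0031 -0.0019] F [-0.2  0.5 -2.3] w 55.83 g 29.986960999667645
```

View pics/w8c.png

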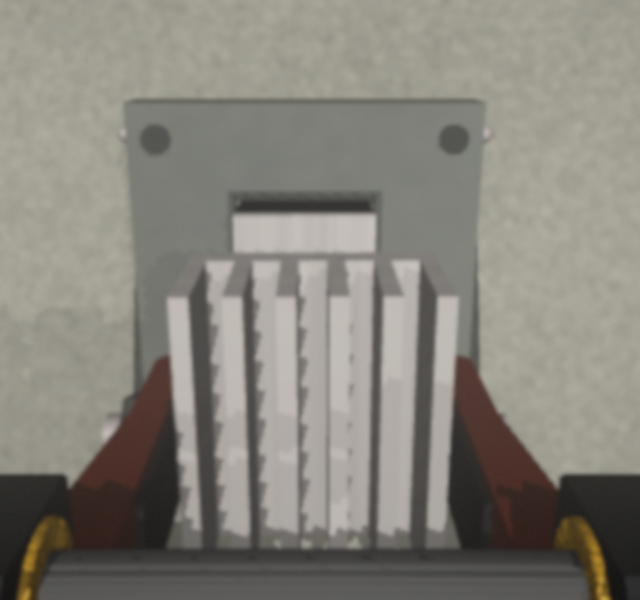

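The module sits flat in the pocket, with its visible top edge at row 212, u=233–376. The sink is held square, with its bottom edge at row ≈257, u=205–420, and its fin tops at row 295, u=170–457.

```bash
python3 - <<'E'
from h import *
p=F0+.53*Xu-2.21*Y+96.13*N
def sh(nm,a,h):
    g=(px('w8',[[170+(u+.5)/2-.5,100+(v+.5)/2-.5] for u,v in a],pl=(p-h*N,N))-p)@RS; print(nm,np.round(g[:,:2],2).tolist(),'mid',np.round(g[:,:2].mean(0),2))
sh('sink bottom',[[202,257],[422,257]],5); sh('fin top',[[170,295],[457,295]],-27)
sh('mod top',[[233,212],[376,212]],96.13-24.7); sh('plate edge',[[125,101],[485,101]],96.13-6.7)
E
```

```text
sink bottom [[34.53, -26.42], [34.4, 25.39]] mid [34.47 -0.51]
fin top [[35.89, -28.03], [35.75, 27.58]] mid [35.82 -0.22]
mod top [[30.92, -25.99], [30.81, 20.12]] mid [30.87 -2.93]
plate edge [[64.59, -62.44], [64.34, 56.99]] mid [64.47 -2.73]
```

Emit:
servo_tool(
  rows=[
    [0.001,-0.002,-0.001,-0.005,-0.0125,0.08,45],
    [0.001,-0.002,-0.001,-0.005,-0.0125,0.16,45],
    [0.001,-0.002,-0.001,-0.005,-0.0125,0.23,45],
    [0.001,-0.002,-0.001,-0.005,-0.0125,0.27,45],
    [0.001,-0.002,-0.001,-0.005,-0.0125,0.295,45],
    [0.001,-0.002,-0.001,-0.005,-0.0125,0.295,45],
    [0.001,-0.002,-0.001,-0.005,-0.0125,0.295,45],
  ],
)

```text
t: 19.48
ee_pos: [581.7, 10.3, 100.5]
orientation: [-3.002, -0.456, -0.555]
ft_force: [-0.1, -0.2, -1.4]
width: 55.9
grasp_force: 30.0
```

```bash
python3 - <<'E'
from h import *
rel2(); print(ctrl.get_obs()['moment'])
E
```

```text
t 19.48 pocket xyz [-1.19  1.64 36.93] rot err [-0.0006  0.0004  0.0006] F [-0.6 -0.2 -1.2] w 55.93 g 29.987005032598972
[-0.11705347  0.36813204 -0.00223155]
```

Emit:
servo_tool(
  rows=[
    [0,0,0,0.002,0.006,0.008,45],
    [0,0,0,0.002,0.006,0.016,45],
    [0,0,0,0.002,0.006,0.022,45],
    [0,0,0,0.002,0.006,0.028,45],
    [0,0,0,0.002,0.006,0.032,45],
    [0,0,0,0.002,0.006,0.032,45],
  ],
)

```text
t: 20.23
ee_pos: [584.4, 10.0, 94.2]
orientation: [-3.002, -0.456, -0.554]
ft_force: [0.2, -0.2, -2.3]
width: 55.3
grasp_force: 30.0
```

```bash
python3 - <<'E'
from h import *
rel2()
E
```

```text
t 20.23 pocket xyz [-1.07  0.54 30.18] rot err [-0.0008  0.001   0.0005] F [-0.7 -0.3 -2.1] w 55.33 g 29.98717311769724
```

Emit:
servo_tool(
  rows=[
    [0,0,0,0,0,0.002,45],
    [0,0,0,0,0,0.004,45],
    [0,0,0,0,0,0.004,45],
    [0,0,0,0,0,0.004,45],
  ],
)

```text
t: 20.72
ee_pos: [584.6, 10.0, 93.8]
orientation: [-3.002, -0.456, -0.554]
ft_force: [-5.1, -1.4, 5.8]
width: 56.0
grasp_force: 30.0
```

```bash
python3 - <<'E'
from h import *
rel2()
E
```

```text
t 20.73 pocket xyz [-1.01  0.49 29.75] rot err [-0.0007  0.0007  0.0004] F [-2.8  0.2  7.3] w 56.02 g 29.9861591309309
```

Emit:
servo_tool(
  rows=[
    [0,0,0,0,0,0.0013,45],
    [0,0,0,0,0,0.0013,45],
    [0,0,0,0,0,0.0013,45],
  ],
)

```text
t: 21.1
ee_pos: [584.7, 10.0, 93.8]
orientation: [-3.002, -0.456, -0.555]
ft_force: [-6.4, -1.2, 10.0]
width: 56.1
grasp_force: 30.0
```

```bash
python3 - <<'E'
from h import *
rel2(); print(ctrl.get_obs()['moment']); grab('side','s9'); rel2()
im=cv2.imread('pics/s9.png')[150:300,250:450]; cv2.imwrite('pics/s9c.png',cv2.resize(im,(800,600),interpolation=2))
E
```

```text
t 21.1 pocket xyz [-0.97  0.5  29.75] rot err [-0.0007  0.0005  0.0006] F [-2.5  0.8 11.6] w 56.12 g 29.98607039451599
[-0.33620705  0.7166415  -0.03876537]
t 21.15 pocket xyz [-1.01  0.51 29.73] rot err [-0.0007  0.0006  0.0005] F [-3.4  0.8 11.1] w 55.81 g 29.986151196062565
```

View pics/s9c.png

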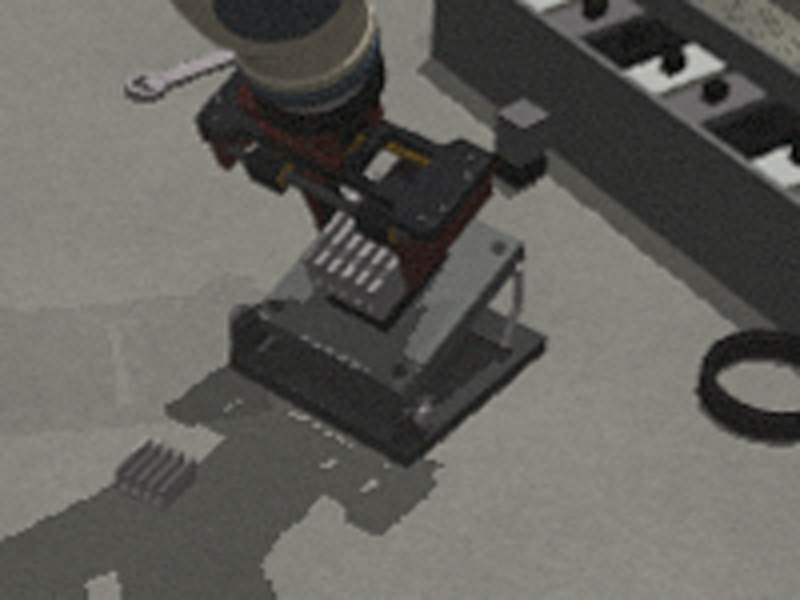

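The side view shows the sink flush on the seated module, around (360,280) in the crop, still gripped and clear of the plate. It is being pressed with about 11 to 13 N.

```bash
python3 -c "
from h import *
print(ctrl.close_job())"
```

```text
the job is handed in; nothing more can be done
None
```

I handed the job in at about 21 s: the module is seated flat in the pocket and released, and the heat sink is still gripped flush on its metal face, pressed with about 11 to 13 N. No verdict came back.

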